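# Make up the compression nut on the bench air point

### The arm

A 6-joint arm with a two-finger parallel gripper is mounted at the origin on the work surface. World frame = base frame: x ahead of the robot, y to its left, z up, the work surface at z = 0. Lengths are in m, angles in rad, forces in N, time in s.
With the tool pointing down it reaches from about 0.25 to 0.775 m from the base axis. Payload 4 kg.
Tool frame: the origin (TCP) lies at the very end of the fingers, on their centre line; the grasp point (between the pads) lies 19 mm behind it (robot.hold_point_z is the distance from the TCP to the grasp point, in m); z points along the fingers, y is the line along which they close (so a half turn about z gives the same grasp; the last joint's range is limited). The gripper opens to 94 mm and grips with 3 to 60 N. Pads are 16 mm wide; open, the fingers measure 119 mm over their backs; the gripper's body (75 mm by 177 mm) begins 78 mm behind the grasp point.
Start: joints at [-1.404, 0.087, 1.371, -0, 1.684, -0.103], TCP at [0.147, -0.53, 0.206] pointing down, gripper open.
Joint ranges: [-3.1, 3.1], [-0.76, 2.03], [0.27, 2.55], [-1.08, 4.22], [0.17, 2.65], [-2.57, 2.57]. Speed limits (rad/s): [2.79, 2.79, 3.14, 3.14, 3.14, 3.14].

### API

Orientations are given as [roll, pitch, yaw] about the fixed x, y, z axes, in that order (R = Rz(yaw) Ry(pitch) Rx(roll)).
In Python, from bench import robot gives the robot as it stands.
- The arm moves only by the tool carry_out, never from a script. Its argument "steps" is a list of rows, each a list of 3 entries, a list of its own where there are three numbers: the shift along the tool's x, y, z in m, then the turn about the tool's z in units of 10 degrees (1.0 is 10 degrees), then the closure, from -1 (fully open) to 1 (shut). In form: [[[tx, ty, tz], roll, jaw], ...]. A call has 1 to 10 rows; each row is the pose to reach, as a shift and turn from the pose commanded when the call began, along the tool's axes at that moment; what a row does not reach only later rows make up. A row lasts 1/8 s, in which the tool goes at most 62.5 mm and 10.7 degrees, less where a joint would pass 70% of its speed; a pose out of reach is approached as far as the arm can. A call with a gripper value outside its range is refused whole. The fingers move at their own pace and stop on an object; the grip force is fixed at half the most. Time passes only in rows, so rows that repeat a pose let the fingers close. It gives the time, the measured TCP pose, the force, the opening and the grip force at its end, in the units of the state.
- robot.get_obs(): the state, without advancing time (a new reading comes with each control period).
- robot.snapshot(name): name is "scene" or "top"; returns a dict with "image" (480x640x3 uint8, red, green, blue), "z_map" (480x640 float32, m along the optical axis (not along the pixel's ray), 0 where there is no reading), "mtx" (3x3 intrinsics, pixels), "R" (3x3) and "t" (3): a world point X has camera coordinates R X + t. Camera axes: x right, y down, z forward; pixel columns grow to the right and rows downward; lengths in m; the calibration is good to about 2 mm. A picture is of the moment at which its call begins.
- robot.close_job(): hands the job in; it is judged then, once.
The state is a dict: "time": time; "joint_positions": joint angles; "qvel": joint speeds; "joint_torque": joint torques, N m; "tool_pos": TCP position; "ee_rot": TCP orientation; "wrist_force": force on the tool from outside, world axes, zero at the start; "wrist_torque": the same for the moment, N m; "width": finger opening in m; "finger_force": force on a finger pad.
Only numpy, scipy, OpenCV 4.12 (cv2) and the standard library are available. Lean on these libraries where they do the work, as an engineer would, in place of code of your own. Each camera call takes 0.05 s, during which the arm holds its last target. There are 200 camera calls.

### The job

Make up the compression nut on the bench air fitting: with the gripper's fingers run it clockwise until it is just finger-tight and no further, so that the washer with the tongue does not turn yet. Then, with the open-ended spanner only, tighten it one flat (a sixth of a turn) beyond finger-tight, which the tongue shows, and lay the spanner back across its rest. Leave the washer itself and everything else on the counter alone.

Things in the scene. Friction and masses are not known exactly. Their poses are not given: they have to be found in the camera images.
- nut_center (a point): Brass hexagon compression nut, upright, on the bench air fitting; a copper tube (15 mm) leaves its top, up to 110 mm. 36 mm across flats, 41.6 mm across corners. Point: on its vertical axis, half-way up the hexagon, 72 mm above the counter; hexagon 58 to 86 mm high, below it a round skirt of radius 16 mm down to 44 mm. z up; x squarely out of one flat, turning with the nut
- tongue (a point): Outer tip of the tongue (7 mm wide, 4 mm thick) on the steel thrust washer under the nut. The tip is 38 mm from the nut's axis, 42 mm above the counter. The washer stands still while the nut is loose and turns with it, one to one, once the nut is driven beyond finger-tight: the tongue shows the extra turn. It stays where it is left
- fitting: The fixed fitting that carries nut and washer: steel flange 84 mm across and 10 mm high, brass block 46 mm square up to 34 mm, a side pipe of radius 11 to 15 mm at 22 mm height reaching 80 mm out along its x axis. Origin on the counter, on the nut's axis. z up
- spanner_grip (a point): Loose steel open-ended spanner, 12 mm thick, 0.25 to 0.4 kg, 230 mm long, flat across its rest. Point: on the handle, half-way up its thickness, 30 mm above the counter as it lies. Handle straight, 16 mm wide, reaching 110 mm back from here; x along it to the jaws, z up. It balances about 35 mm from here towards the jaws
- spanner_jaw (a point): Centre of the spanner's jaw opening, 100 mm along x from the handle point, half-way up the thickness: the nut's axis belongs here. Gap 37.6 mm across y, open to +x; jaws 12 mm wide, reaching 20 mm beyond this point, ends rounded; flat throat 21 mm behind it: pushed on with a nut corner towards the throat, it stops with the axes about together
- rest: Fixed wooden spanner rest: a board 150 mm (x) by 60 mm (y), 5 mm thick, with two cross battens 14 mm wide, 60 mm long, whose tops are 24 mm above the counter, 120 mm apart centre to centre (at x = +60 and -60 mm). Origin on the counter, mid-way between the battens; the spanner lies along x with its handle point over the origin and its jaws to +x
- soundbox_back: Bystander: black bakelite soundbox back, disc 58 mm across, 13 mm high. Origin under its centre
- spring_pin: Bystander: copper spring pin, 44 mm long, 9 mm high. Origin under its centre
- tonearm_pivot: Bystander: bright metal tone arm pivot, spool 34 mm across, 30 mm high. Origin under its centre
- lid_stay: Bystander: mahogany lid stay, flat bar 162 mm long, 8 mm high, along its x. Origin under its centre
- oiler: Bystander: steel oil can with a spout, 42 mm across, 85 mm high. Origin under its centre
- ferrule_tray: Bystander, fixed: open metal tray 100 x 70 x 18 mm with spare ferrules. Origin under its centre
- nut: The same nut, origin at the skirt's underside. Clockwise from above tightens; it does not sink. It starts 10 to 55 degrees short of finger-tight (not visible). It runs with a drag of 0.08 N m until it bites, then the torque rises steeply: 0.2 to 0.3 N m is finger-tight, past 0.4 is too much by hand, at about 0.6 it turns on stiffly and takes the washer along. Stays where left
- washer: The washer with the tongue: 48 mm across, 40 to 44 mm above the counter. Origin on the nut's axis at its underside. Bitten, the nut has a springy give of about 5 degrees before the washer follows; let go, it eases back by up to 4 degrees and the washer stays
- spanner: The spanner as a body (see its points), origin under the handle point, at the underside
There are look-alikes about, which are no part of the job. Of the things like the fitting, leave any that is red; of the rest the larger one is meant. Leave any orange look-alike of the rest alone.

How it is judged:
By the outcome, as a careful person would: the job done as asked, in the order asked, and still so for the second after the job is handed in, with the robot touching nothing.
It also fails if it takes over 72 s, if anything falls off the work surface, if the arm or the gripper's body presses on something with over 40 N, if the wrist force passes 120 N, or if a joint passes its speed limit or range.

## Working session

There is one attempt and no reset: what is moved stays moved. The work goes in short steps, Python scripts to look and compute and a tool call to move; the robot and the scene stay as the last step left them, time stands still between calls to the robot, and variables do not carry over. Pictures are saved under pics/ and viewed, at most 10 in all, crops included, and the job is handed in when it is done.

Besides the shell and the picture viewer there is one more tool, called after "Call:" as name(argument=value, ...) on one line, values as JSON. carry_out: Moves the arm, as the interface text tells. Its arguments: {"type":"object","properties":{"steps":{"type":"array","items":{"type":"array"}}},"required":["steps"]}

```bash
mkdir -p pics; ls; cat > h.py <<'E'
import numpy as np, cv2
from bench import robot
def snap(n):
    s=robot.snapshot(n); np.savez(f'/tmp/{n}.npz',**s); return s
def load(n): return dict(np.load(f'/tmp/{n}.npz'))
def cloud(s):
    v,u=np.mgrid[0:480,0:640]; z=s['z_map']
    p=np.stack([u,v,np.ones_like(u)],-1)@np.linalg.inv(s['mtx']).T*z[...,None]
    return (p-s['t'])@s['R']
def ray(s,u,v,h):
    d=s['R'].T@np.linalg.inv(s['mtx'])@np.array([u,v,1.]); c=-s['R'].T@s['t']
    return c+d*(h-c[2])/d[2]
def proj(s,X):
    p=s['mtx']@(s['R']@np.asarray(X,float)+s['t']); return p[:2]/p[2]
E
python3 - <<'E'
from h import *
for n in('scene','top'):
    s=snap(n); cv2.imwrite(f'pics/{n}0.png',s['image'][...,::-1]); print(n,s['mtx'][0,0],-s['R'].T@s['t'],s['R'].round(2).tolist())
print(robot.get_obs(), robot.hold_point_z)
E
```

```text
pics
scene 490.6756664297205 [1.13617702 0.18811573 1.02671149] [[-0.41, 0.91, -0.01], [0.76, 0.34, -0.56], [-0.5, -0.24, -0.83]]
top 448.50248980521275 [ 0.38272567 -0.08143432  0.9494813 ] [[-0.02, -1.0, -0.0], [-0.98, 0.02, -0.18], [0.18, -0.0, -0.98]]
{'time': 0.1, 'joint_positions': array([-1.40408236e+00,  8.78770578e-02,  1.37208042e+00, -5.77848741e-05,
        1.68357074e+00, -1.03095214e-01]), 'qvel': array([-0.0008338 , -0.00145476, -0.0022445 ,  0.00064285,  0.00091135,
       -0.0004042 ]), 'joint_torque': array([ 2.34371699e-03, -3.41251981e+01, -3.03301442e+01,  7.19026895e-02,
        3.03548248e-02, -1.09144473e-04]), 'tool_pos': array([ 0.14649957, -0.52963164,  0.20443493]), 'ee_rot': array([-3.13966146e+00, -1.42068028e-04,  2.69802598e-01]), 'wrist_force': array([ 0.29729927, -0.52145965, -0.21832674]), 'wrist_torque': array([-0.01464512, -0.02411309,  0.02511706]), 'finger_force': 0.0, 'width': 0.09389300125786715} 0.0188
```

View pics/scene0.png

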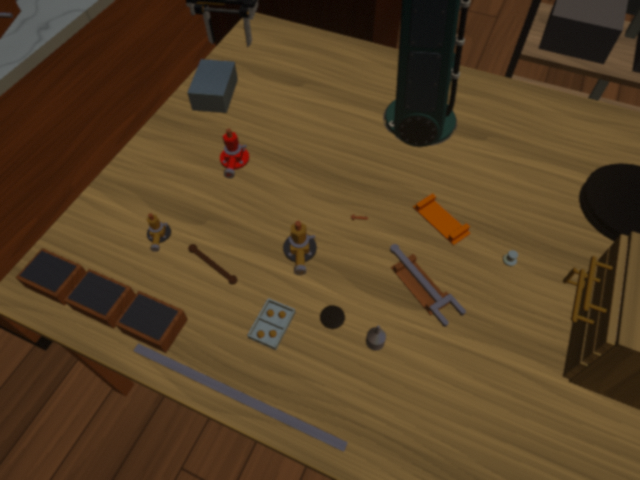

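View pics/top0.png

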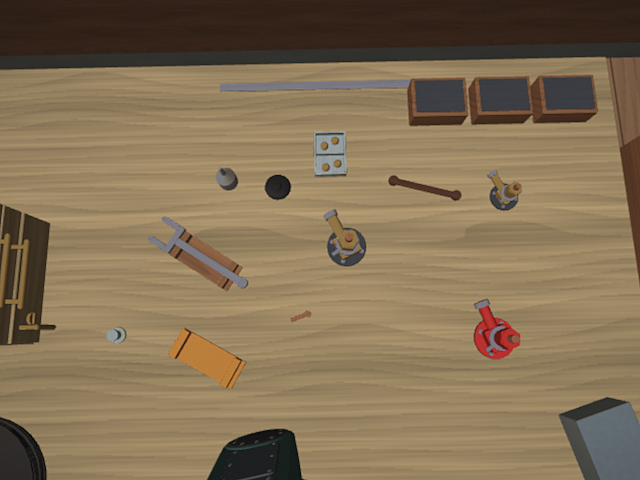

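Candidates for the fitting, in top-view pixels, are the large brass one (346,243), the small brass one (505,192) and the red one (497,337). I choose the large brass one. The rests are brown (203,258), which carries the spanner, and orange (207,358), which I leave alone.

```bash
python3 - <<'E'
from h import *
a,b=load('top'),load('scene')
c1=cv2.resize(a['image'][200:290,300:390],(400,400),interpolation=cv2.INTER_CUBIC)
c2=cv2.resize(b['image'][205:285,255:345],(400,400),interpolation=cv2.INTER_CUBIC)
c3=cv2.resize(a['image'][205:300,140:260],(400,200*0+316),interpolation=cv2.INTER_CUBIC)
c4=cv2.resize(b['image'][235:330,370:490],(400,316*0+200),interpolation=cv2.INTER_CUBIC)
c3=cv2.resize(c3,(400,200))
im=np.vstack([np.hstack([c1,c2]),np.hstack([c3,c4])])
cv2.imwrite('pics/c1.png',im[...,::-1])
for s,nm,(u0,u1,v0,v1) in((a,'top',(300,390,200,290)),(b,'scene',(255,345,205,285))):
    P=cloud(s)[v0:v1,u0:u1].reshape(-1,3); ok=s['z_map'][v0:v1,u0:u1].ravel()>0; P=P[ok]
    for lo,hi in((.1,.125),(.08,.09),(.036,.046),(.006,.013)):
        q=P[(P[:,2]>lo)&(P[:,2]<hi)]
        if len(q): print(nm,lo,len(q),q.mean(0).round(4),np.median(q[:,2]).round(4),q.min(0).round(3),q.max(0).round(3))
for s,nm,(u0,u1,v0,v1) in((a,'top',(140,260,205,300)),(b,'scene',(370,490,235,330))):
    P=cloud(s)[v0:v1,u0:u1].reshape(-1,3); C=s['image'][v0:v1,u0:u1].reshape(-1,3).astype(int)
    m=(P[:,2]>.015)&(P[:,2]<.06)&(C[:,2]>C[:,0]-12)
    q=P[m]; print(nm,m.sum(),np.percentile(q[:,2],[5,50,95]))
    (cx,cy),wh,an=cv2.minAreaRect(q[:,:2].astype(np.float32)*1000); print((cx,cy),wh,an)
    # handle line fit: narrow part
    d=np.linalg.svd(q[:,:2]-q[:,:2].mean(0),full_matrices=False)[2][0]; print(d)
E
```

```text
top 0.1 52 [ 0.5568 -0.1306  0.109 ] 0.1098 [ 0.551 -0.138  0.1  ] [ 0.563 -0.124  0.113]
top 0.08 209 [ 0.5556 -0.1296  0.0875] 0.088 [ 0.539 -0.151  0.08 ] [ 0.576 -0.112  0.09 ]
top 0.036 155 [ 0.5541 -0.1208  0.0428] 0.0438 [ 0.532 -0.154  0.036] [ 0.631 -0.09   0.046]
top 0.006 496 [ 0.5492 -0.1328  0.0099] 0.01 [ 0.516 -0.182  0.006] [ 0.631 -0.082  0.013]
scene 0.1 42 [ 0.5635 -0.1291  0.1068] 0.1077 [ 0.555 -0.137  0.1  ] [ 0.57  -0.122  0.112]
scene 0.08 141 [ 0.5662 -0.1273  0.0862] 0.0866 [ 0.543 -0.152  0.08 ] [ 0.582 -0.11   0.09 ]
scene 0.036 138 [ 0.5715 -0.1199  0.042 ] 0.0423 [ 0.538 -0.153  0.036] [ 0.634 -0.094  0.046]
scene 0.006 277 [ 0.5713 -0.1249  0.0092] 0.0092 [ 0.526 -0.171  0.006] [ 0.636 -0.086  0.013]
top 979 [0.03259372 0.03572933 0.03854059]
(540.18798828125, 173.10751342773438) (229.16395568847656, 59.56989669799805) 56.6540641784668
[-0.54435697 -0.83885368]
scene 706 [0.03215708 0.03534021 0.0386434 ]
(548.6332397460938, 171.59930419921875) (226.48121643066406, 60.6573486328125) 59.7420539855957
[0.54717763 0.83701651]
```

View pics/c1.png

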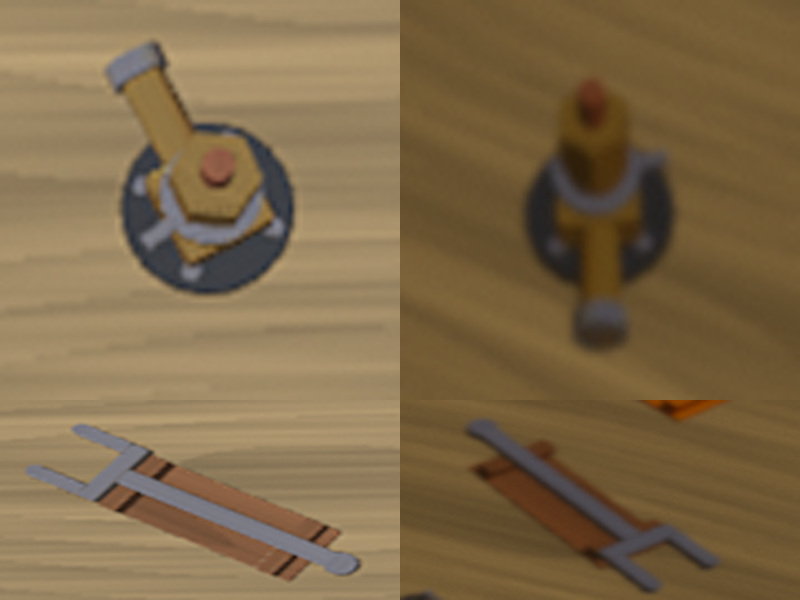

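The crop shows the large brass nut with its copper tube top, and the grey tongue at about top px (335,253). The spanner lies on the brown rest with its jaws up-left. Now I'll measure these precisely.

```bash
cat >> h.py <<'E'
def nutmeas(s,box,verbose=True):
    u0,u1,v0,v1=box; P=cloud(s); m=np.zeros((480,640),bool); m[v0:v1,u0:u1]=True
    m&=s['z_map']>0
    t=P[m&(P[...,2]>.1085)]
    h=(m&(P[...,2]>.0845)&(P[...,2]<.125)).astype(np.uint8)
    c=max(cv2.findContours(h,cv2.RETR_EXTERNAL,cv2.CHAIN_APPROX_NONE)[0],key=cv2.contourArea)[:,0]
    w=np.array([ray(s,u,v,.086)[:2] for u,v in c]); 
    return t.mean(0),w
E
python3 - <<'E'
from h import *
for n,box in(('top',(325,370,215,265)),('scene',(280,320,215,265))):
    s=load(n); t,w=nutmeas(s,box); 
    (c,r)=cv2.minEnclosingCircle(w.astype(np.float32)); print(n,'tube',t.round(4),'hexc',np.round(c,4),round(r,4),w.min(0),w.max(0))
    c=np.array(c); a=np.degrees(np.arctan2(*(w-c).T[::-1])); rr=np.hypot(*(w-c).T)
    z=(rr*np.exp(1j*6*np.radians(a))).sum(); print('corner ang mod60',np.degrees(np.angle(z))/6)
# spanner, both views: ray cast of blue-grey mask on z=.036
for n,(u0,u1,v0,v1) in(('top',(140,260,205,300)),('scene',(370,490,235,330))):
    s=load(n);P=cloud(s);C=s['image'].astype(int);m=np.zeros((480,640),bool);m[v0:v1,u0:u1]=True
    m&=(P[...,2]>.02)&(C[...,2]>C[...,0]-5)
    v,u=np.nonzero(m); w=np.array([ray(s,a,b,.036)[:2] for a,b in zip(u,v)])
    d=np.array([.545,.838])
    for _ in range(3):
        x=w@d; hmask=(x<np.percentile(x,1)+.15)&(x>np.percentile(x,1)+.03)
        q=w[hmask]; dd=np.linalg.svd(q-q.mean(0),full_matrices=False)[2][0]; d=dd*np.sign(dd@d)
        nrm=np.array([-d[1],d[0]]); print('wid',np.ptp(q@nrm).round(4),end=' ')
    x=w@d; lo,hi=x.min(),x.max(); g=d*((lo+hi)/2-.005)+nrm*(q.mean(0)@nrm)
    print(n,'len',hi-lo,'grip',g.round(4),'yaw',np.degrees(np.arctan2(d[1],d[0])))
s=load('top'); 
for p in((334.9,253.3),):print('tongue',ray(s,*p,.044))
s=load('scene'); print('tongue scene',ray(s,255+260*90/400,205+158*80/400,.044), proj(s,[.53,-.1,.044]))
E
```

```text
top tube [ 0.5576 -0.1305  0.1102] hexc [ 0.5573 -0.1308] 0.0204 [ 0.54015857 -0.15105449] [ 0.57657312 -0.11180066]
corner ang mod60 24.612126254377653
scene tube [ 0.5623 -0.1294  0.1095] hexc [ 0.5617 -0.1312] 0.0218 [ 0.54070934 -0.14811041] [ 0.5820689  -0.10961941]
corner ang mod60 24.966190015993433
wid 0.0147 wid 0.0148 wid 0.0147 top len 0.22896287397850118 grip [0.5372 0.1684] yaw 56.77555668208026
wid 0.0118 wid 0.0118 wid 0.0118 scene len 0.22199371883321906 grip [0.5422 0.1699] yaw 57.01322444586444
tongue [ 0.53755621 -0.10616785  0.044     ]
tongue scene [ 0.54267004 -0.10066964  0.044     ] [315.92879746 232.73234659]
```

```bash
cat >> h.py <<'E'
from scipy.spatial.transform import Rotation as Ro
def goto(x,y,z,yaw):
    o=robot.get_obs(); R=Ro.from_euler('xyz',o['ee_rot']).as_matrix()
    d=R.T@(np.array([x,y,z])-o['tool_pos']); y0=np.degrees(np.arctan2(R[1,0],R[0,0]))
    print('shift',d.round(4),'roll',round(-((yaw-y0+180)%360-180)/10,3),'t',o['time'],'tcp',o['tool_pos'].round(4),'yaw',y0.round(2))
E
python3 -c "
from h import *
goto(.559,-.130,.14,24.8)"
```

```text
shift [ 0.5041 -0.2751  0.065 ] roll -0.934 t 0.1 tcp [ 0.1465 -0.5296  0.2044] yaw 15.46
```

Call:
carry_out(steps=[[[0.504, -0.275, 0.02], -0.93, 0], [[0.504, -0.275, 0.02], -0.93, 0], [[0.504, -0.275, 0.02], -0.93, 0], [[0.504, -0.275, 0.02], -0.93, 0], [[0.504, -0.275, 0.04], -0.93, 0], [[0.504, -0.275, 0.05], -0.93, 0], [[0.504, -0.275, 0.065], -0.93, 0], [[0.504, -0.275, 0.065], -0.93, 0], [[0.504, -0.275, 0.065], -0.93, 0], [[0.504, -0.275, 0.065], -0.93, 0]])

```text
time: 1.35
tool_pos: [0.5598, -0.1277, 0.1383]
ee_rot: [-3.139, 0.002, 0.436]
wrist_force: [0.1, 0.0, 0.9]
width: 0.0467
finger_force: 0.0
```

```bash
python3 -c "
from h import *
goto(.5595,-.1305,.055,24.8); print(robot.get_obs()['wrist_torque'])"
```

```text
shift [-0.0013  0.0026  0.0833] roll 0.02 t 1.35 tcp [ 0.5598 -0.1277  0.1383] yaw 25.0
[-0.06383663  0.05484857 -0.03464316]
```

Call:
carry_out(steps=[[[0, 0.002, 0], 0.0, -0.5], [[0, 0.002, 0.0], 0.0, -0.5], [[0, 0.002, 0.04], 0.0, -0.5], [[0, 0.002, 0.083], 0.0, -0.5], [[0, 0.002, 0.083], 0.0, -0.5], [[0, 0.002, 0.083], 0.0, -0.5]])

```text
time: 2.1
tool_pos: [0.5605, -0.134, 0.0596]
ee_rot: [3.139, -0.002, 0.43]
wrist_force: [0.7, -0.1, 0.1]
width: 0.0707
finger_force: 0.0
```

```bash
python3 -c "
from h import *
goto(.5595,-.1305,.055,24.8);o=robot.get_obs(); print(o['wrist_torque'],o['wrist_force'],o['width'])"
```

```text
shift [ 0.0005 -0.0036  0.0046] roll -0.014 t 2.1 tcp [ 0.5605 -0.134   0.0596] yaw 24.66
[-0.03314087  0.0163751   0.01326334] [ 0.73887718 -0.10296037  0.07434949] 0.0707159541895262
```

Call:
carry_out(steps=[[[0, 0, 0], 0, -0.5], [[0, 0, 0], 0, -0.5]])

```text
time: 2.35
tool_pos: [0.561, -0.1331, 0.0595]
ee_rot: [3.139, -0.002, 0.432]
wrist_force: [0.3, -0.5, 0.1]
width: 0.0705
finger_force: 0.0
```

```bash
python3 - <<'E'
from h import *
goto(.5595,-.1305,.055,24.8);o=robot.get_obs(); print(o['wrist_torque'],o['wrist_force'],o['width'])
s=snap('scene');t=snap('top')
print(o['tool_pos'])
i=np.hstack([cv2.resize(t['image'][190:290,290:390],(400,400)),cv2.resize(s['image'][190:290,255:355],(400,400))])
cv2.imwrite('pics/g1.png',i[...,::-1])
E
```

```text
shift [-0.0003 -0.003   0.0045] roll -0.005 t 2.35 tcp [ 0.561  -0.1331  0.0595] yaw 24.75
[ 0.01126393 -0.02021509  0.04177016] [ 0.31609109 -0.54537252  0.07236664] 0.07050098296994793
[ 0.56100325 -0.13307365  0.05948798]
```

View pics/g1.png

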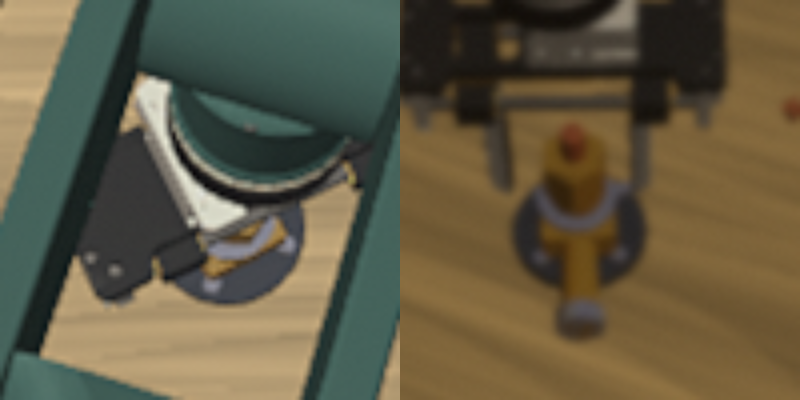

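The scene view shows the fingers either side of the nut, roughly centred at crop (575,160). I'll close them now.

Call:
carry_out(steps=[[[0, -0.001, 0.004], 0, -0.5], [[0, -0.001, 0.004], 0, -0.2], [[0, -0.001, 0.004], 0, 0], [[0, -0.001, 0.004], 0, 0.2], [[0, -0.001, 0.004], 0, 0.5], [[0, -0.001, 0.004], 0, 0.5], [[0, -0.001, 0.004], 0, 0.5], [[0, -0.001, 0.004], 0, 0.5]])

```text
time: 3.45
tool_pos: [0.5594, -0.1313, 0.0535]
ee_rot: [-3.141, 0.0, 0.432]
wrist_force: [-1.2, 2.1, 0.3]
width: 0.0357
finger_force: 29.9
```

```bash
cat > st.py <<'E'
from h import *
o=robot.get_obs(); R=Ro.from_euler('xyz',o['ee_rot']).as_matrix()
print('t',round(o['time'],2),'yaw',np.degrees(np.arctan2(R[1,0],R[0,0])).round(2),o['tool_pos'].round(4),'T',o['wrist_torque'].round(3),'F',o['wrist_force'].round(2),'w',o['width'].round(4),'g',o['finger_force'],'tau6',o['joint_torque'][5].round(3),'q',o['joint_positions'].round(3))
E
python3 st.py
```

```text
Traceback (most recent call last):
  File "st.py", line 3, in <module>
    print('t',round(o['time'],2),'yaw',np.degrees(np.arctan2(R[1,0],R[0,0])).round(2),o['tool_pos'].round(4),'T',o['wrist_torque'].round(3),'F',o['wrist_force'].round(2),'w',o['width'].round(4),'g',o['finger_force'],'tau6',o['joint_torque'][5].round(3),'q',o['joint_positions'].round(3))
                                                                                                                                                                              ^^^^^^^^^^^^^^^^
AttributeError: 'float' object has no attribute 'round'
```

Call:
carry_out(steps=[[[0, 0, 0], 0.3, 0.5], [[0, 0, 0], 0.6, 0.5], [[0, 0, 0], 0.7, 0.5]])

```text
time: 3.82
tool_pos: [0.5593, -0.1312, 0.0535]
ee_rot: [-3.141, 0.0, 0.31]
wrist_force: [-1.7, 2.8, 1.8]
width: 0.036
finger_force: 29.9
```

```bash
sed -i "s/o\['width'\].round(4)/round(o['width'],4)/" st.py; python3 st.py
```

```text
t 3.83 yaw 17.76 [ 0.5593 -0.1312  0.0535] T [0.491 0.206 0.142] F [-1.74  2.78  1.77] w 0.036 g 29.87305372953415 tau6 0.039 q [-3.290e-01  2.190e-01  1.528e+00  1.000e-03  1.395e+00  9.310e-01]
```

Call:
carry_out(steps=[[[0, 0, 0], 0.2, 0.5], [[0, 0, 0], 0.25, 0.5]])

```text
time: 4.08
tool_pos: [0.5593, -0.1312, 0.0535]
ee_rot: [-3.141, 0.0, 0.266]
wrist_force: [-2.3, 4.6, 2.6]
width: 0.0356
finger_force: 29.9
```

```bash
python3 st.py
```

```text
t 4.08 yaw 15.24 [ 0.5593 -0.1312  0.0535] T [0.644 0.311 0.055] F [-2.28  4.64  2.58] w 0.0356 g 29.873506128787994 tau6 0.081 q [-3.290e-01  2.190e-01  1.528e+00  1.000e-03  1.395e+00  9.750e-01]
```

Call:
carry_out(steps=[[[0, 0, 0], 0.2, 0.5], [[0, 0, 0], 0.25, 0.5]])

```text
time: 4.32
tool_pos: [0.5593, -0.1312, 0.0535]
ee_rot: [-3.141, 0.0, 0.222]
wrist_force: [-2.8, 4.0, 2.3]
width: 0.0361
finger_force: 29.9
```

```bash
python3 st.py
```

```text
t 4.33 yaw 12.71 [ 0.5593 -0.1312  0.0535] T [0.838 0.42  0.096] F [-2.82  4.03  2.33] w 0.0361 g 29.873517751693726 tau6 0.078 q [-3.290e-01  2.190e-01  1.528e+00  1.000e-03  1.395e+00  1.019e+00]
```

Call:
carry_out(steps=[[[0, 0, 0], 0.2, 0.5], [[0, 0, 0], 0.25, 0.5]])

```text
time: 4.58
tool_pos: [0.5593, -0.1311, 0.0535]
ee_rot: [-3.141, 0.0, 0.178]
wrist_force: [-2.4, 4.9, 2.7]
width: 0.0358
finger_force: 29.9
```

```bash
python3 st.py
```

```text
t 4.58 yaw 10.22 [ 0.5593 -0.1311  0.0535] T [0.882 0.403 0.113] F [-2.39  4.94  2.74] w 0.0358 g 29.873433709144592 tau6 0.068 q [-3.290e-01  2.190e-01  1.528e+00  1.000e-03  1.395e+00  1.063e+00]
```

Call:
carry_out(steps=[[[0, 0, 0], 0.2, 0.5], [[0, 0, 0], 0.25, 0.5]])

```text
time: 4.82
tool_pos: [0.5593, -0.131, 0.0535]
ee_rot: [-3.14, 0.0, 0.135]
wrist_force: [-2.1, 4.8, 3.9]
width: 0.036
finger_force: 29.9
```

```bash
python3 st.py
```

```text
t 4.83 yaw 7.72 [ 0.5593 -0.131   0.0535] T [0.89  0.46  0.072] F [-2.08  4.79  3.87] w 0.036 g 29.873375594615936 tau6 0.068 q [-3.290e-01  2.190e-01  1.528e+00  1.000e-03  1.395e+00  1.107e+00]
```

Call:
carry_out(steps=[[[0, 0, 0], 0.2, 0.5], [[0, 0, 0], 0.25, 0.5]])

```text
time: 5.08
tool_pos: [0.5593, -0.131, 0.0535]
ee_rot: [-3.14, 0.0, 0.091]
wrist_force: [-2.4, 3.9, 2.5]
width: 0.0355
finger_force: 29.9
```

```bash
python3 st.py
```

```text
t 5.08 yaw 5.22 [ 0.5593 -0.131   0.0535] T [0.893 0.392 0.068] F [-2.35  3.94  2.49] w 0.0355 g 29.873565137386322 tau6 0.068 q [-3.290e-01  2.190e-01  1.528e+00  1.000e-03  1.395e+00  1.150e+00]
```

Call:
carry_out(steps=[[[0, 0, 0], 0.2, 0.5], [[0, 0, 0], 0.25, 0.5]])

```text
time: 5.32
tool_pos: [0.5593, -0.131, 0.0535]
ee_rot: [-3.14, 0.0, 0.047]
wrist_force: [-3.1, 5.6, 2.3]
width: 0.036
finger_force: 29.9
```

```bash
python3 st.py
```

```text
t 5.33 yaw 2.72 [ 0.5593 -0.131   0.0535] T [0.835 0.437 0.116] F [-3.15  5.59  2.29] w 0.036 g 29.873375594615936 tau6 0.068 q [-3.290e-01  2.190e-01  1.528e+00  1.000e-03  1.395e+00  1.194e+00]
```

Call:
carry_out(steps=[[[0, 0, 0], 0.2, 0.5], [[0, 0, 0], 0.25, 0.5]])

```text
time: 5.58
tool_pos: [0.5593, -0.1309, 0.0535]
ee_rot: [-3.14, 0.0, 0.004]
wrist_force: [-2.9, 4.6, 2.8]
width: 0.0354
finger_force: 29.9
```

```bash
python3 st.py
```

```text
t 5.58 yaw 0.22 [ 0.5593 -0.1309  0.0535] T [0.947 0.382 0.066] F [-2.88  4.64  2.85] w 0.0354 g 29.873400628566742 tau6 0.068 q [-3.290e-01  2.190e-01  1.528e+00  1.000e-03  1.395e+00  1.238e+00]
```

Call:
carry_out(steps=[[[0, 0, 0], 0.2, 0.5], [[0, 0, 0], 0.25, 0.5]])

```text
time: 5.82
tool_pos: [0.5593, -0.1309, 0.0535]
ee_rot: [-3.14, 0.001, -0.04]
wrist_force: [-2.7, 5.3, 2.3]
width: 0.0358
finger_force: 29.9
```

```bash
python3 st.py
```

```text
t 5.83 yaw -2.28 [ 0.5593 -0.1309  0.0535] T [0.951 0.379 0.051] F [-2.65  5.34  2.34] w 0.0358 g 29.8734050989151 tau6 0.068 q [-3.290e-01  2.190e-01  1.528e+00  1.000e-03  1.395e+00  1.281e+00]
```

Call:
carry_out(steps=[[[0, 0, 0], 0.2, 0.5], [[0, 0, 0], 0.25, 0.5]])

```text
time: 6.08
tool_pos: [0.5593, -0.1308, 0.0535]
ee_rot: [-3.14, 0.001, -0.083]
wrist_force: [-2.4, 5.6, 2.4]
width: 0.0359
finger_force: 29.9
```

```bash
python3 st.py
```

```text
t 6.08 yaw -4.78 [ 0.5593 -0.1308  0.0535] T [0.948 0.451 0.074] F [-2.43  5.6   2.43] w 0.0359 g 29.873356819152832 tau6 0.068 q [-3.290e-01  2.190e-01  1.528e+00  1.000e-03  1.396e+00  1.325e+00]
```

Call:
carry_out(steps=[[[0, 0, 0], 0.2, 0.5], [[0, 0, 0], 0.25, 0.5]])

```text
time: 6.32
tool_pos: [0.5593, -0.1308, 0.0535]
ee_rot: [-3.14, 0.001, -0.127]
wrist_force: [-2.2, 5.2, 3.2]
width: 0.0358
finger_force: 29.9
```

```bash
python3 st.py
```

```text
t 6.33 yaw -7.28 [ 0.5593 -0.1308  0.0535] T [0.973 0.448 0.117] F [-2.2   5.25  3.2 ] w 0.0358 g 29.873392581939697 tau6 0.068 q [-3.290e-01  2.190e-01  1.528e+00  1.000e-03  1.396e+00  1.368e+00]
```

Call:
carry_out(steps=[[[0, 0, 0], 0.2, 0.5], [[0, 0, 0], 0.25, 0.5]])

```text
time: 6.58
tool_pos: [0.5593, -0.1308, 0.0535]
ee_rot: [-3.14, 0.001, -0.171]
wrist_force: [-2.8, 6.2, 3.6]
width: 0.0357
finger_force: 29.9
```

```bash
python3 st.py
```

```text
t 6.58 yaw -9.77 [ 0.5593 -0.1308  0.0535] T [0.973 0.436 0.124] F [-2.8   6.17  3.6 ] w 0.0357 g 29.87029194831848 tau6 0.089 q [-3.290e-01  2.190e-01  1.528e+00  1.000e-03  1.396e+00  1.412e+00]
```

Torque has started to rise, so I'll use smaller steps.

Call:
carry_out(steps=[[[0, 0, 0], 0.1, 0.5], [[0, 0, 0], 0.1, 0.5]])

```text
time: 6.82
tool_pos: [0.5593, -0.1307, 0.0535]
ee_rot: [-3.14, 0.001, -0.188]
wrist_force: [-2.0, 5.7, 3.9]
width: 0.0356
finger_force: 29.9
```

```bash
python3 st.py
```

```text
t 6.83 yaw -10.75 [ 0.5593 -0.1307  0.0535] T [1.015 0.426 0.047] F [-2.05  5.75  3.91] w 0.0356 g 29.878132939338684 tau6 0.079 q [-3.290e-01  2.190e-01  1.528e+00  1.000e-03  1.396e+00  1.429e+00]
```

Call:
carry_out(steps=[[[0, 0, 0], 0.15, 0.5], [[0, 0, 0], 0.15, 0.5]])

```text
time: 7.08
tool_pos: [0.5593, -0.1307, 0.0535]
ee_rot: [-3.14, 0.001, -0.214]
wrist_force: [-2.1, 5.4, 2.5]
width: 0.036
finger_force: 29.9
```

```bash
python3 st.py
```

```text
t 7.08 yaw -12.25 [ 0.5593 -0.1307  0.0535] T [0.981 0.466 0.07 ] F [-2.05  5.41  2.5 ] w 0.036 g 29.873835146427155 tau6 0.115 q [-3.290e-01  2.190e-01  1.528e+00  1.000e-03  1.396e+00  1.455e+00]
```

Call:
carry_out(steps=[[[0, 0, 0], 0.1, 0.5], [[0, 0, 0], 0.1, 0.5]])

```text
time: 7.32
tool_pos: [0.5593, -0.1307, 0.0535]
ee_rot: [-3.14, 0.001, -0.231]
wrist_force: [-2.8, 6.1, 3.4]
width: 0.0358
finger_force: 29.9
```

```bash
python3 st.py
```

```text
t 7.33 yaw -13.24 [ 0.5593 -0.1307  0.0535] T [1.104 0.43  0.098] F [-2.78  6.12  3.38] w 0.0358 g 29.862492084503174 tau6 0.194 q [-3.290e-01  2.190e-01  1.528e+00  1.000e-03  1.396e+00  1.472e+00]
```

Call:
carry_out(steps=[[[0, 0, 0], 0, 0.5]])

```text
time: 7.45
tool_pos: [0.5593, -0.1307, 0.0535]
ee_rot: [-3.14, 0.001, -0.231]
wrist_force: [-2.0, 5.6, 2.1]
width: 0.0357
finger_force: 29.9
```

```bash
python3 st.py
```

```text
t 7.45 yaw -13.23 [ 0.5593 -0.1307  0.0535] T [1.12  0.42  0.221] F [-2.03  5.62  2.14] w 0.0357 g 29.862548410892487 tau6 0.173 q [-3.290e-01  2.190e-01  1.528e+00  1.000e-03  1.396e+00  1.472e+00]
```

Call:
carry_out(steps=[[[0, 0, 0], 0.06, 0.5], [[0, 0, 0], 0.06, 0.5], [[0, 0, 0], 0.06, 0.5]])

```text
time: 7.82
tool_pos: [0.5593, -0.1306, 0.0535]
ee_rot: [-3.14, 0.001, -0.241]
wrist_force: [-1.9, 5.1, 2.9]
width: 0.0359
finger_force: 29.9
```

```bash
python3 st.py
```

```text
t 7.83 yaw -13.82 [ 0.5593 -0.1306  0.0535] T [1.035 0.441 0.252] F [-1.89  5.09  2.93] w 0.0359 g 29.85739767551422 tau6 0.239 q [-0.329  0.219  1.528  0.002  1.396  1.483]
```

Finger-tight at about 0.24 N m. I'll release gently, lift, and head for the spanner.

Call:
carry_out(steps=[[[0, 0, 0], 0, 0.1], [[0, 0, 0], 0, -0.2], [[0, 0, 0], 0, -0.5], [[0, 0, 0], 0, -0.5], [[0, 0, -0.06], 0, -0.5], [[0, 0, -0.1], 0, -0.5], [[0, 0, -0.1], 0, -0.5]])

```text
time: 8.7
tool_pos: [0.5621, -0.1327, 0.1585]
ee_rot: [3.14, -0.01, -0.242]
wrist_force: [-0.2, -0.3, -0.2]
width: 0.0703
finger_force: 0.0
```

```bash
python3 -c "
from h import *
goto(.5556,.1942,.12,57)"
```

```text
shift [-0.0849 -0.3159  0.0373] roll -7.085 t 8.7 tcp [ 0.5621 -0.1327  0.1585] yaw -13.85
```

Call:
carry_out(steps=[[[-0.085, -0.316, 0.0], -7.0, -0.3], [[-0.085, -0.316, 0.0], -7.0, 0], [[-0.085, -0.316, 0.0], -7.0, 0], [[-0.085, -0.316, 0.0], -7.0, 0], [[-0.085, -0.316, 0.02], -7.05, 0], [[-0.085, -0.316, 0.035], -7.05, 0], [[-0.085, -0.316, 0.035], -7.05, 0], [[-0.085, -0.316, 0.035], -7.05, 0], [[-0.085, -0.316, 0.035], -7.05, 0]])

```text
time: 9.82
tool_pos: [0.5524, 0.1951, 0.1178]
ee_rot: [-3.141, 0.001, 0.987]
wrist_force: [0.6, -0.5, 0.2]
width: 0.0469
finger_force: 0.0
```

```bash
python3 - <<'E'
from h import *
goto(.5556,.1942,.012,57)
t=snap('top');s=snap('scene');n,w=nutmeas(t,(325,370,215,265));print(n)
c=np.array([.5573,-.1308]) if 0 else np.array(cv2.minEnclosingCircle(w.astype(np.float32))[0]);a=np.arctan2(*(w-c).T[::-1]);r=np.hypot(*(w-c).T)
print('corner',np.degrees(np.angle((r*np.exp(6j*a)).sum()))/6)
i=np.hstack([cv2.resize(t['image'][190:290,290:390],(400,400)),cv2.resize(s['image'][230:330,370:490],(400,333))[:400]] if 0 else [cv2.resize(t['image'][190:290,290:390],(400,400)),cv2.resize(s['image'][230:330,375:475],(400,400))])
cv2.imwrite('pics/g2.png',i[...,::-1])
E
```

```text
shift [0.0011 0.0032 0.1058] roll -0.046 t 9.825 tcp [0.5524 0.1951 0.1178] yaw 56.54
[ 0.55752254 -0.13065828  0.1104553 ]
corner -12.625270636136902
```

View pics/g2.png

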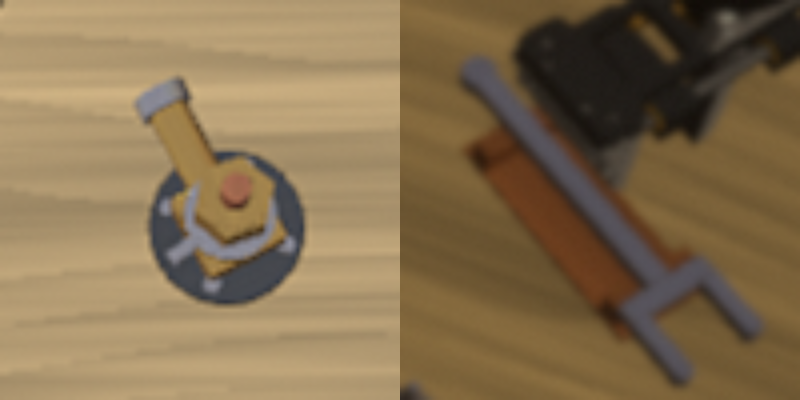

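The tongue is unmoved at crop (185,248). The fingers look to be over the handle, so I'll descend and grasp.

Call:
carry_out(steps=[[[0.001, 0.002, 0.05], 0, 0], [[0.001, 0.002, 0.09], 0, 0], [[0.001, 0.002, 0.105], 0, 0], [[0.001, 0.002, 0.105], 0, 0], [[0.001, 0.002, 0.105], 0, 0], [[0.001, 0.002, 0.105], 0, 0]])

```text
time: 10.68
tool_pos: [0.5563, 0.1956, 0.0157]
ee_rot: [3.139, -0.003, 0.989]
wrist_force: [0.2, 0.8, -0.3]
width: 0.0468
finger_force: 0.0
```

```bash
cp /tmp/top.npz /tmp/top_base.npz; cp /tmp/scene.npz /tmp/scene_base.npz; python3 st.py
```

```text
t 10.68 yaw 56.66 [0.5563 0.1956 0.0157] T [-0.04  -0.053 -0.027] F [ 0.18  0.8  -0.27] w 0.0468 g 0.0 tau6 0.001 q [ 0.242  0.281  1.532 -0.     1.325  0.824]
```

Call:
carry_out(steps=[[[0, 0, 0.004], 0, 0.2], [[0, 0, 0.004], 0, 0.4], [[0, 0, 0.004], 0, 0.6], [[0, 0, 0.004], 0, 0.8], [[0, 0, 0.004], 0, 0.8], [[0, 0, 0.004], 0, 0.8]])

```text
time: 11.42
tool_pos: [0.5549, 0.1952, 0.0094]
ee_rot: [3.141, 0.0, 0.989]
wrist_force: [1.4, -1.1, -0.5]
width: 0.0156
finger_force: 30.0
```

```bash
python3 st.py
```

```text
t 11.43 yaw 56.66 [0.5549 0.1952 0.0094] T [-0.167 -0.142  0.023] F [ 1.42 -1.1  -0.54] w 0.0156 g 29.998533725738525 tau6 0.051 q [ 0.242  0.287  1.538 -0.     1.316  0.824]
```

Call:
carry_out(steps=[[[0, 0, -0.03], 0, 0.8], [[0, 0, -0.08], 0, 0.8], [[0, 0, -0.13], 0, 0.8], [[0, 0, -0.14], 0, 0.8], [[0, 0, -0.14], 0, 0.8]])

```text
time: 12.05
tool_pos: [0.5542, 0.1952, 0.1482]
ee_rot: [-3.14, 0.001, 0.989]
wrist_force: [-0.0, 0.2, -3.8]
width: 0.0155
finger_force: 30.0
```

```bash
python3 st.py; python3 - <<'E'
from h import *
s=snap('scene');P=cloud(s);C=s['image'].astype(int)
goto(.476,-.217,.15,47)
# spanner tilt: points near plane
d=np.array([np.cos(.989),np.sin(.989)]);n=np.array([-d[1],d[0]])
q=P[(s['z_map']>0)].reshape(-1,3);rel=(q[:,:2]-[.555,.195]);x=rel@d;y=rel@n
for lo,hi in((-.13,-.1),(-.1,-.07),(.06,.075),(.075,.09)):
    m=(x>lo)&(x<hi)&(abs(y)<.03)&(q[:,2]>.1)&(q[:,2]<.22);print(lo,m.sum(),q[m].mean(0) if m.any() else '',np.percentile(q[m][:,2],[10,50,90]) if m.any() else '')
E
```

```text
t 12.05 yaw 56.66 [0.5542 0.1952 0.1482] T [-0.01  -0.    -0.008] F [-0.01  0.2  -3.83] w 0.0155 g 29.99568611383438 tau6 0.001 q [0.242 0.189 1.37  0.    1.584 0.824]
shift [-0.3867  0.1618 -0.0026] roll 0.966 t 12.1 tcp [0.5534 0.195  0.1465] yaw 56.66
-0.13 120 [0.49355349 0.09678096 0.1725459 ] [0.16830508 0.1730677  0.17534275]
-0.1 53 [0.50580902 0.11635686 0.17269339] [0.16827346 0.17379043 0.17561734]
0.06 100 [0.59033661 0.25258368 0.17277379] [0.16668459 0.17389434 0.17591133]
0.075 107 [0.59941075 0.26466376 0.1726357 ] [0.16644635 0.17370728 0.17576845]
```

The spanner is held level, weighs about 3.8 N, and its top is 27 mm above the TCP. Next is the staging point.

Call:
carry_out(steps=[[[-0.387, 0.162, 0], 0.97, 0.8], [[-0.387, 0.162, 0], 0.97, 0.8], [[-0.387, 0.162, 0], 0.97, 0.8], [[-0.387, 0.162, 0], 0.97, 0.8], [[-0.387, 0.162, 0], 0.97, 0.8], [[-0.387, 0.162, 0], 0.97, 0.8], [[-0.387, 0.162, 0], 0.97, 0.8], [[-0.387, 0.162, 0], 0.97, 0.8], [[-0.387, 0.162, 0], 0.97, 0.8], [[-0.387, 0.162, 0], 0.97, 0.8]])

```text
time: 13.35
tool_pos: [0.4771, -0.2156, 0.1482]
ee_rot: [-3.139, 0.0, 0.821]
wrist_force: [0.4, -0.2, -3.9]
width: 0.0157
finger_force: 30.0
```

```bash
python3 st.py; python3 -c "
from h import *
goto(.476,-.217,.053,47)"
```

```text
t 13.35 yaw 47.06 [ 0.4771 -0.2156  0.1482] T [ 0.019 -0.043 -0.006] F [ 0.35 -0.2  -3.85] w 0.0157 g 29.995645880699158 tau6 0.002 q [-0.533  0.049  1.525  0.     1.57   0.217]
shift [-0.0018  0.0004  0.0952] roll 0.006 t 13.35 tcp [ 0.4771 -0.2156  0.1482] yaw 47.06
```

Call:
carry_out(steps=[[[0, 0, 0.05], 0, 0.8], [[0, 0, 0.095], 0, 0.8], [[0, 0, 0.095], 0, 0.8], [[0, 0, 0.095], 0, 0.8], [[0, 0, 0.095], 0, 0.8], [[0, 0, 0.095], 0, 0.8]])

```text
time: 14.1
tool_pos: [0.4787, -0.2178, 0.0566]
ee_rot: [3.138, -0.001, 0.82]
wrist_force: [0.7, 0.0, -3.7]
width: 0.0156
finger_force: 30.0
```

```bash
python3 st.py; python3 - <<'E'
from h import *
o=robot.get_obs();y=o['ee_rot'][2];d=np.array([.5593,-.1307])-o['tool_pos'][:2]
print('along,toolY',d@[np.cos(y),np.sin(y)],d@[np.sin(y),-np.cos(y)])
t=snap('top');s=snap('scene')
i=np.hstack([cv2.resize(t['image'][190:310,290:410],(400,400),interpolation=cv2.INTER_CUBIC),cv2.resize(s['image'][175:275,240:340],(400,400),interpolation=cv2.INTER_CUBIC)])
cv2.imwrite('pics/g3.png',i[...,::-1])
E
```

```text
t 14.1 yaw 46.96 [ 0.4787 -0.2178  0.0566] T [-0.013 -0.081 -0.049] F [ 0.67  0.01 -3.71] w 0.0156 g 29.99561905860901 tau6 0.0 q [-0.535  0.109  1.648 -0.     1.38   0.216]
along,toolY 0.11866977590448216 -0.0004622443100957205
```

View pics/g3.png

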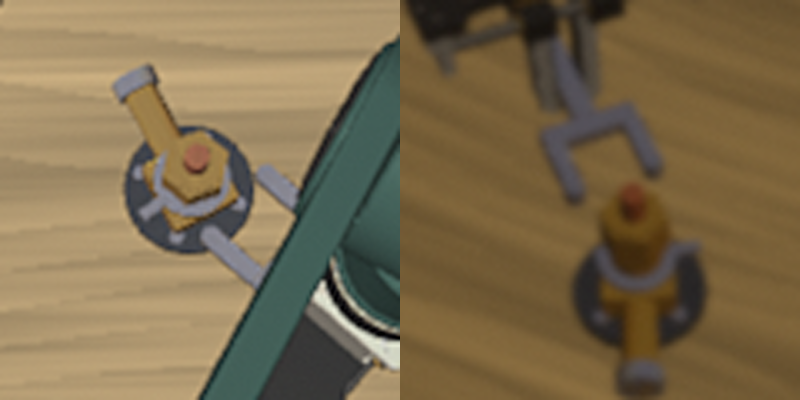

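The picture shows both jaw arms lined up towards the nut, about 50 mm short. I'll check the lateral offset numerically in the saved view.

```bash
python3 - <<'E'
from h import *
y=np.radians(46.96);d=np.array([np.cos(y),np.sin(y)]);l=np.array([np.sin(y),-np.cos(y)])
for n,box,(u0,u1,v0,v1) in(('top',(325,370,215,265),(345,410,230,290)),('scene',(280,320,215,265),(270,310,195,230))):
    s=load(n);P=cloud(s);C=s['image'].astype(int)
    t,w=nutmeas(s,(325,368,215,262) if n=='top' else (285,320,215,252))
    c=np.array(cv2.minEnclosingCircle(w.astype(np.float32))[0])
    m=np.zeros((480,640),bool);m[v0:v1,u0:u1]=1
    m&=(C[...,2]>C[...,0]+3)&(P[...,2]>.07)&(P[...,2]<.092)&(C.sum(-1)>250)
    v,u=np.nonzero(m);q=np.array([ray(s,a,b,.083)[:2] for a,b in zip(u,v)])
    x=(q-c)@d;yy=(q-c)@l;k=(x>-.055)&(x<-.03)
    A,B=yy[k&(yy<0)],yy[k&(yy>0)]
    print(n,c,t[:2],'tipx',x.max(),'arms',A.mean(),np.ptp(A),B.mean(),np.ptp(B),'mid',(A.mean()+B.mean())/2, 'tube lateral',(t[:2]-c)@l,'z',np.median(P[m][:,2]))
    # arm direction
    for a in(k&(yy<0),k&(yy>0)):print(np.degrees(np.polyfit(x[a],yy[a],1)[0]),end=' ')
E
```

```text
top [ 0.55732703 -0.13050482] [ 0.55708837 -0.13040009] tipx -0.030291774214720246 arms -0.024023346034282165 0.010228569016048475 0.025459809093885573 0.010635087208945355 mid 0.000718231529801704 tube lateral -0.0002459083289891268 z 0.08387478851426917
0.06754505054438081 1.540351029274558 scene [ 0.56142658 -0.12998751] [ 0.56330217 -0.1293337 ] tipx -0.04265200716321611 arms -0.023678250447839316 0.0022328763211274284 0.025062978895186477 0.0011749941961415773 mid 0.0006923642236735805 tube lateral 0.0009245967796618515 z 0.08219882287674057
-2.8807756443773638 2.1094975870991206
```

Call:
carry_out(steps=[[[0, -0.0006, 0.004], 0, 0.8], [[0.01, -0.0006, 0.004], 0, 0.8], [[0.02, -0.0006, 0.004], 0, 0.8], [[0.025, -0.0006, 0.004], 0, 0.8], [[0.03, -0.0006, 0.004], 0, 0.8], [[0.033, -0.0006, 0.004], 0, 0.8]])

```text
time: 14.95
tool_pos: [0.5003, -0.193, 0.0509]
ee_rot: [3.14, 0.0, 0.819]
wrist_force: [2.0, -4.2, -2.7]
width: 0.0154
finger_force: 30.1
```

```bash
cat >> st.py <<'E'
y=o['ee_rot'][2];d=np.array([.5593,-.1307])-o['tool_pos'][:2]
l=lambda v:(round(float(v[:2]@[np.cos(y),np.sin(y)]),4),round(float(v[:2]@[np.sin(y),-np.cos(y)]),4))
print('nut along,toolY',l(d),'F tool',l(o['wrist_force']))
E
python3 st.py
```

```text
t 14.95 yaw 46.95 [ 0.5003 -0.193   0.0509] T [-0.669 -0.261 -0.33 ] F [ 1.96 -4.17 -2.74] w 0.0154 g 30.10344386100769 tau6 -0.311 q [-4.740e-01  1.380e-01  1.628e+00 -1.000e-03  1.374e+00  2.780e-01]
nut along,toolY (0.0858, 0.0006) F tool (-1.7079, 4.2753)
```

Call:
carry_out(steps=[[[0, 0.001, 0], 0, 0.8], [[0.003, 0.001, 0], 0, 0.8], [[0.006, 0.001, 0], 0, 0.8], [[0.009, 0.001, 0], 0, 0.8], [[0.011, 0.001, 0], 0, 0.8]])

```text
time: 15.58
tool_pos: [0.5079, -0.1853, 0.0505]
ee_rot: [3.141, 0.0, 0.82]
wrist_force: [0.3, -3.7, -3.9]
width: 0.0156
finger_force: 30.1
```

```bash
python3 st.py
```

```text
t 15.57 yaw 46.96 [ 0.5079 -0.1853  0.0505] T [-0.564 -0.233 -0.28 ] F [ 0.35 -3.69 -3.95] w 0.0156 g 30.072510838508606 tau6 -0.258 q [-0.454  0.149  1.616 -0.     1.376  0.297]
nut along,toolY (0.075, 0.0003) F tool (-2.4651, 2.774)
```

Call:
carry_out(steps=[[[0.001, 0.0006, 0], 0, 0.8], [[0.002, 0.0006, 0], 0, 0.8], [[0.003, 0.0006, 0], 0, 0.8], [[0.004, 0.0006, 0], 0, 0.8]])

```text
time: 16.08
tool_pos: [0.5108, -0.1825, 0.0504]
ee_rot: [-3.141, 0.0, 0.82]
wrist_force: [1.8, -2.1, -2.9]
width: 0.0157
finger_force: 30.0
```

```bash
python3 st.py
```

```text
t 16.07 yaw 46.96 [ 0.5108 -0.1825  0.0504] T [-0.39  -0.194 -0.152] F [ 1.85 -2.06 -2.92] w 0.0157 g 30.028749704360962 tau6 -0.165 q [-0.448  0.153  1.612  0.     1.377  0.303]
nut along,toolY (0.071, 0.0) F tool (-0.2421, 2.7558)
```

Call:
carry_out(steps=[[[0.001, 0.0004, 0], 0, 0.8], [[0.002, 0.0004, 0], 0, 0.8]])

```text
time: 16.32
tool_pos: [0.5123, -0.1813, 0.0503]
ee_rot: [-3.141, 0.0, 0.82]
wrist_force: [-0.3, -2.6, -4.0]
width: 0.0157
finger_force: 30.0
```

```bash
python3 st.py
```

```text
t 16.32 yaw 46.97 [ 0.5123 -0.1813  0.0503] T [-0.46   0.035 -0.094] F [-0.33 -2.65 -3.98] w 0.0157 g 30.0083389878273 tau6 -0.106 q [-0.444  0.156  1.609 -0.     1.378  0.307]
nut along,toolY (0.0691, -0.0002) F tool (-2.1592, 1.5636)
```

Call:
carry_out(steps=[[[0.0001, -0.003, 0], 0.25, 0.8], [[0.0003, -0.006, 0], 0.5, 0.8], [[0.0006, -0.009, 0], 0.75, 0.8], [[0.001, -0.012, 0], 1.0, 0.8], [[0.0016, -0.0149, 0], 1.25, 0.8], [[0.0024, -0.0179, 0], 1.5, 0.8], [[0.0024, -0.0179, 0], 1.5, 0.8]])

```text
time: 17.2
tool_pos: [0.5016, -0.1681, 0.0506]
ee_rot: [3.14, -0.0, 0.559]
wrist_force: [2.3, -3.0, -5.5]
width: 0.0158
finger_force: 30.0
```

```bash
python3 st.py; python3 - <<'E'
from h import *
t=snap('top');s=snap('scene')
i=np.hstack([cv2.resize(t['image'][190:290,290:390],(400,400),interpolation=cv2.INTER_CUBIC),cv2.resize(s['image'][190:290,250:350],(400,400),interpolation=cv2.INTER_CUBIC)])
cv2.imwrite('pics/g4.png',i[...,::-1])
E
```

```text
t 17.2 yaw 32.02 [ 0.5016 -0.1681  0.0506] T [-0.71  -0.42   0.189] F [ 2.26 -2.99 -5.52] w 0.0158 g 30.014318525791168 tau6 0.217 q [-4.300e-01  1.230e-01  1.645e+00 -1.000e-03  1.371e+00  5.820e-01]
nut along,toolY (0.0687, -0.0012) F tool (0.3302, 3.7332)
```

View pics/g4.png

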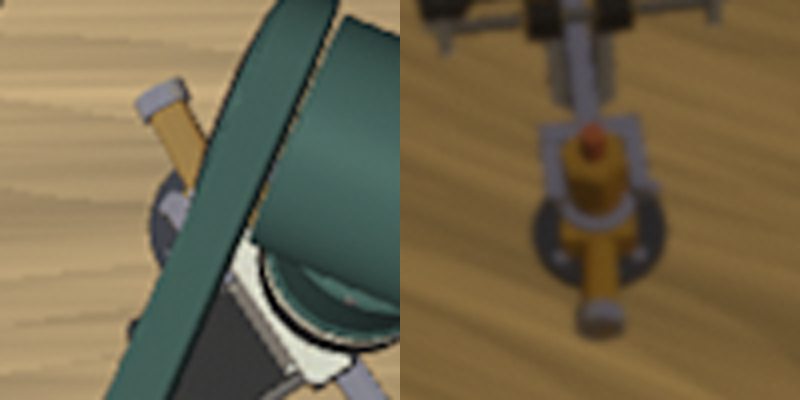

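The scene view shows the jaws seated round the hexagon. The tongue is at crop (650,185), essentially unmoved. I'll swing on.

Call:
carry_out(steps=[[[0.0001, -0.003, 0], 0.25, 0.8], [[0.0003, -0.006, 0], 0.5, 0.8], [[0.0006, -0.009, 0], 0.75, 0.8], [[0.001, -0.012, 0], 1.0, 0.8], [[0.0016, -0.0149, 0], 1.25, 0.8], [[0.0024, -0.0179, 0], 1.5, 0.8], [[0.0032, -0.0207, 0], 1.75, 0.8], [[0.0042, -0.0236, 0], 2.0, 0.8], [[0.0042, -0.0236, 0], 2.0, 0.8]])

```text
time: 18.42
tool_pos: [0.4924, -0.1458, 0.0506]
ee_rot: [3.14, -0.0, 0.21]
wrist_force: [1.7, -4.3, -4.9]
width: 0.0155
finger_force: 30.0
```

```bash
python3 st.py; cat > tong.py <<'E'
from h import *
import sys
# tongue bearing from grey pixels at z~.042, r 26-40 mm; per-view nut centre
def tongue(s,c):
    P=cloud(s);C=s['image'].astype(int)
    m=(C[...,2]>C[...,0]+2)&(C.sum(-1)>180)&(s['z_map']>0)&(abs(P[...,2]-.042)<.006)
    r=np.hypot(P[...,0]-c[0],P[...,1]-c[1]);m&=(r>.0265)&(r<.042)
    q=P[m][:,:2]-c
    if len(q)<3:return None
    a=np.angle((q[:,0]+1j*q[:,1]));
    return len(q),np.degrees(np.angle(np.exp(1j*a).mean())).round(1),abs(np.exp(1j*a).mean()).round(3),np.sort(np.degrees(a)).round(0)[::max(1,len(q)//12)]
if __name__=='__main__':
    for n in sys.argv[1:]:
        s=load(n) if 'base' in n else snap(n)
        print(n,tongue(s,np.array([.5573,-.1305]) if 'top' in n else np.array([.5617,-.1302])))
E
python3 tong.py top_base scene_base scene
```

```text
t 18.43 yaw 12.01 [ 0.4924 -0.1458  0.0506] T [-0.774 -0.391  0.164] F [ 1.65 -4.32 -4.95] w 0.0155 g 30.012717247009277 tau6 0.204 q [-3.980e-01  9.000e-02  1.682e+00 -1.000e-03  1.369e+00  9.640e-01]
nut along,toolY (0.0686, -0.0008) F tool (0.7162, 4.5687)
top_base (22, np.float64(126.6), np.float64(0.998), array([120., 121., 122., 123., 123., 123., 124., 124., 125., 126., 126.,
       127., 127., 128., 129., 129., 129., 131., 131., 131., 132., 134.]))
scene_base None
scene None
```

```bash
cat > tong2.py <<'E'
from h import *
import sys
def prof(s,c):
    out=[]
    for b in range(0,181,6):
        v=[]
        for r in(.030,.034):
            u=proj(s,[c[0]+r*np.cos(np.radians(b)),c[1]+r*np.sin(np.radians(b)),.044])
            v.append(cv2.getRectSubPix(s['image'],(1,1),tuple(map(float,u)))[0,0].astype(int))
        v=np.mean(v,0); out.append((b,int(v.sum()),int(v[2]-v[0])))
    return out
for n in sys.argv[1:]:
    s=load(n); print(n,prof(s,(.5573,-.1305) if 'top' in n else (.5617,-.1302)))
E
python3 tong2.py scene_base scene top_base
```

```text
scene_base [(0, 188, -74), (6, 174, -69), (12, 173, -69), (18, 187, -74), (24, 200, -77), (30, 203, -78), (36, 198, -75), (42, 182, -70), (48, 176, -69), (54, 182, -71), (60, 192, -71), (66, 178, -58), (72, 156, -37), (78, 133, -18), (84, 123, -8), (90, 119, -4), (96, 118, -4), (102, 124, -5), (108, 139, -10), (114, 170, -14), (120, 212, -10), (126, 248, -9), (132, 267, -30), (138, 277, -53), (144, 280, -64), (150, 276, -66), (156, 268, -65), (162, 254, -65), (168, 234, -68), (174, 222, -72), (180, 215, -78)]
scene [(0, 187, -72), (6, 172, -68), (12, 170, -67), (18, 184, -72), (24, 198, -76), (30, 199, -78), (36, 193, -74), (42, 179, -69), (48, 174, -68), (54, 182, -69), (60, 188, -70), (66, 180, -57), (72, 156, -35), (78, 131, -17), (84, 122, -8), (90, 128, -5), (96, 161, -5), (102, 209, -2), (108, 221, -5), (114, 213, -19), (120, 217, -36), (126, 238, -46), (132, 250, -43), (138, 254, -33), (144, 251, -13), (150, 252, -1), (156, 258, 3), (162, 250, -1), (168, 226, -20), (174, 203, -50), (180, 198, -72)]
top_base [(0, 271, -16), (6, 240, -12), (12, 250, -59), (18, 336, -88), (24, 358, -82), (30, 364, -82), (36, 366, -84), (42, 368, -89), (48, 269, -42), (54, 209, 11), (60, 204, 14), (66, 213, 3), (72, 287, -12), (78, 364, -6), (84, 363, 1), (90, 214, 8), (96, 212, 10), (102, 214, 8), (108, 211, 8), (114, 205, 8), (120, 352, 9), (126, 426, 10), (132, 313, 6), (138, 204, 9), (144, 214, 8), (150, 219, -5), (156, 249, -32), (162, 323, -53), (168, 291, -40), (174, 211, -10), (180, 200, 0)]
```

In the scene profile the tongue has gone from about 124° to about 104°, so roughly 20° done. I'll go 34° more, then check.

Call:
carry_out(steps=[[[0.0003, -0.006, 0], 0.5, 0.8], [[0.001, -0.012, 0], 1.0, 0.8], [[0.0024, -0.0179, 0], 1.5, 0.8], [[0.0042, -0.0236, 0], 2.0, 0.8], [[0.0065, -0.0292, 0], 2.5, 0.8], [[0.0092, -0.0344, 0], 3.0, 0.8], [[0.0118, -0.0385, 0], 3.4, 0.8], [[0.0118, -0.0385, 0], 3.4, 0.8]])

```text
time: 19.48
tool_pos: [0.4955, -0.1054, 0.0505]
ee_rot: [3.141, 0.001, -0.383]
wrist_force: [0.7, -4.4, -3.2]
width: 0.0153
finger_force: 30.0
```

```bash
python3 st.py; python3 - <<'E'
from h import *
snap('scene');snap('top')
E
python3 tong2.py scene top
```

```text
t 19.48 yaw -21.94 [ 0.4955 -0.1054  0.0505] T [-0.7   -0.187  0.168] F [ 0.74 -4.42 -3.23] w 0.0153 g 30.026332139968872 tau6 0.313 q [-3.210e-01  7.600e-02  1.697e+00 -1.000e-03  1.369e+00  1.633e+00]
nut along,toolY (0.0687, -0.0003) F tool (2.3389, 3.8228)
scene [(0, 187, -73), (6, 173, -68), (12, 170, -67), (18, 181, -73), (24, 196, -76), (30, 199, -76), (36, 193, -74), (42, 177, -70), (48, 173, -68), (54, 175, -65), (60, 184, -45), (66, 208, -12), (72, 221, 0), (78, 185, -1), (84, 136, -3), (90, 117, -3), (96, 115, -3), (102, 120, -3), (108, 137, -12), (114, 167, -24), (120, 194, -29), (126, 204, -21), (132, 222, -7), (138, 248, 2), (144, 257, 4), (150, 245, -1), (156, 217, -14), (162, 188, -27), (168, 176, -38), (174, 189, -55), (180, 201, -71)]
top [(0, 249, 21), (6, 251, 21), (12, 252, 21), (18, 254, 21), (24, 258, 22), (30, 260, 22), (36, 264, 22), (42, 271, 22), (48, 276, 22), (54, 282, 22), (60, 285, 22), (66, 286, 22), (72, 283, 22), (78, 278, 21), (84, 272, 22), (90, 265, 22), (96, 260, 22), (102, 257, 22), (108, 251, 22), (114, 249, 21), (120, 247, 21), (126, 244, 21), (132, 243, 20), (138, 238, 20), (144, 238, 20), (150, 236, 20), (156, 237, 20), (162, 236, 20), (168, 235, 20), (174, 236, 20), (180, 237, 20)]
```

Call:
carry_out(steps=[[[0.0001, -0.0036, 0], 0.3, 0.8], [[0.0003, -0.006, 0], 0.5, 0.8], [[0.0003, -0.0066, 0], 0.55, 0.8], [[0.0003, -0.0066, 0], 0.55, 0.8]])

```text
time: 20.08
tool_pos: [0.4981, -0.0995, 0.0504]
ee_rot: [3.141, 0.001, -0.48]
wrist_force: [0.2, -4.9, -3.5]
width: 0.0157
finger_force: 30.1
```

```bash
python3 st.py; python3 - <<'E'
from h import *
s=snap('scene')
i=np.hstack([cv2.resize(load('scene_base')['image'][205:265,270:330],(400,400),interpolation=cv2.INTER_CUBIC),cv2.resize(s['image'][205:265,270:330],(400,400),interpolation=cv2.INTER_CUBIC)])
cv2.imwrite('pics/g5.png',i[...,::-1])
E
python3 tong2.py scene
```

```text
t 20.07 yaw -27.5 [ 0.4981 -0.0995  0.0504] T [-0.861  0.021  0.207] F [ 0.21 -4.9  -3.46] w 0.0157 g 30.078892707824707 tau6 0.277 q [-3.080e-01  8.000e-02  1.694e+00 -1.000e-03  1.369e+00  1.743e+00]
nut along,toolY (0.0687, -0.0006) F tool (2.4534, 4.248)
scene [(0, 187, -73), (6, 173, -69), (12, 168, -68), (18, 182, -73), (24, 193, -75), (30, 198, -76), (36, 190, -74), (42, 178, -69), (48, 170, -64), (54, 172, -45), (60, 203, -13), (66, 225, -1), (72, 191, -5), (78, 143, -9), (84, 121, -5), (90, 114, -3), (96, 114, -2), (102, 122, -4), (108, 142, -12), (114, 172, -21), (120, 193, -23), (126, 207, -13), (132, 235, -2), (138, 251, 1), (144, 250, 0), (150, 233, -6), (156, 207, -15), (162, 189, -24), (168, 180, -32), (174, 189, -48), (180, 202, -68)]
```

View pics/g5.png

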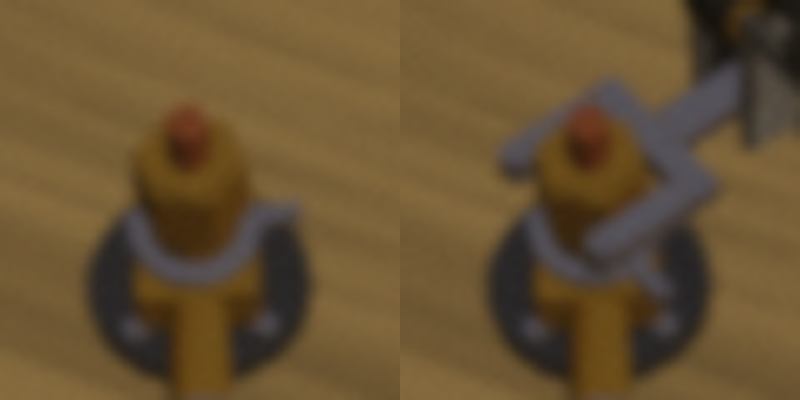

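The tip is now lower right (crop 665,290), versus (295,212) at baseline, which is about 59–60°. I'll unload the spanner, withdraw it and verify.

Call:
carry_out(steps=[[[0.0001, 0.003, 0], -0.25, 0.8], [[0.0003, 0.006, 0], -0.5, 0.8], [[0.0003, 0.0066, 0], -0.55, 0.8]])

```text
time: 20.5
tool_pos: [0.4957, -0.1047, 0.0504]
ee_rot: [-3.14, 0.0, -0.385]
wrist_force: [-0.2, -2.9, -3.6]
width: 0.0157
finger_force: 30.0
```

```bash
python3 st.py; python3 - <<'E'
from h import *
c=np.array([.5617,-.1302])
s=load('scene')
for p in((314.25,236.8),(309.75,248.5)):
    r=ray(s,*p,.043)[:2]-c; print(np.hypot(*r),np.degrees(np.arctan2(r[1],r[0])))
E
```

```text
t 20.5 yaw -22.06 [ 0.4957 -0.1047  0.0504] T [-0.44  -0.086  0.006] F [-0.18 -2.85 -3.63] w 0.0157 g 29.99550998210907 tau6 -0.011 q [-3.210e-01  7.600e-02  1.697e+00  1.000e-03  1.368e+00  1.635e+00]
nut along,toolY (0.0687, 0.0002) F tool (0.9016, 2.7103)
0.0369189088639034 122.5125560712348
0.0383386420590474 67.02919580244831
```

Call:
carry_out(steps=[[[-0.008, 0.0, 0], 0, 0.8], [[-0.02, 0.0, 0], 0, 0.8], [[-0.035, 0.0, 0], 0, 0.8], [[-0.055, 0, 0], 0, 0.8], [[-0.065, 0.05, 0], 0, 0.8], [[-0.065, 0.1, 0], 0, 0.8], [[-0.065, 0.15, 0], 0, 0.8], [[-0.065, 0.17, 0], 0, 0.8]])

```text
time: 21.5
tool_pos: [0.3702, -0.2385, 0.0501]
ee_rot: [-3.139, 0.001, -0.387]
wrist_force: [-0.3, 0.2, -3.4]
width: 0.0153
finger_force: 30.0
```

```bash
python3 st.py; python3 - <<'E'
from h import *
t=snap('top');n,w=nutmeas(t,(325,370,215,265));print(n)
c=np.array(cv2.minEnclosingCircle(w.astype(np.float32))[0]);a=np.arctan2(*(w-c).T[::-1]);r=np.hypot(*(w-c).T)
print('c',c,'corner',np.degrees(np.angle((r*np.exp(6j*a)).sum()))/6)
s=snap('scene')
i=np.hstack([cv2.resize(t['image'][190:290,290:390],(400,400),interpolation=cv2.INTER_CUBIC),cv2.resize(s['image'][205:265,270:330],(400,400),interpolation=cv2.INTER_CUBIC)])
cv2.imwrite('pics/g6.png',i[...,::-1])
from tong import tongue
print(tongue(t,np.array([.5573,-.1305])))
E
python3 tong2.py top scene
```

```text
t 21.5 yaw -22.2 [ 0.3702 -0.2385  0.0501] T [ 0.075 -0.067  0.019] F [-0.34  0.22 -3.38] w 0.0153 g 29.99737322330475 tau6 0.185 q [-0.703 -0.071  1.845  0.002  1.369  1.255]
nut along,toolY (0.1343, -0.1712) F tool (-0.3947, -0.0779)
[ 0.55738782 -0.13064239  0.11073382]
c [ 0.55732703 -0.13050482] corner -13.362278891210742
(15, np.float64(65.8), np.float64(0.998), array([60., 61., 61., 62., 64., 65., 66., 66., 66., 67., 68., 68., 70.,
       72., 72.]))
top [(0, 258, -15), (6, 228, -11), (12, 237, -56), (18, 318, -83), (24, 342, -78), (30, 346, -79), (36, 347, -80), (42, 348, -84), (48, 251, -41), (54, 216, 9), (60, 375, 11), (66, 388, 10), (72, 307, -7), (78, 342, -7), (84, 345, 1), (90, 203, 7), (96, 201, 9), (102, 201, 8), (108, 201, 8), (114, 200, 7), (120, 203, 7), (126, 200, 7), (132, 202, 8), (138, 202, 9), (144, 199, 7), (150, 207, -4), (156, 237, -32), (162, 306, -50), (168, 276, -38), (174, 201, -11), (180, 190, 0)]
scene [(0, 179, -71), (6, 166, -66), (12, 165, -65), (18, 175, -70), (24, 186, -73), (30, 192, -73), (36, 184, -72), (42, 172, -68), (48, 162, -62), (54, 169, -43), (60, 198, -13), (66, 218, -1), (72, 185, -6), (78, 139, -10), (84, 118, -7), (90, 113, -4), (96, 112, -3), (102, 117, -5), (108, 132, -12), (114, 164, -23), (120, 196, -37), (126, 225, -49), (132, 250, -56), (138, 263, -62), (144, 266, -64), (150, 264, -64), (156, 256, -62), (162, 242, -62), (168, 223, -64), (174, 211, -70), (180, 203, -75)]
```

View pics/g6.png

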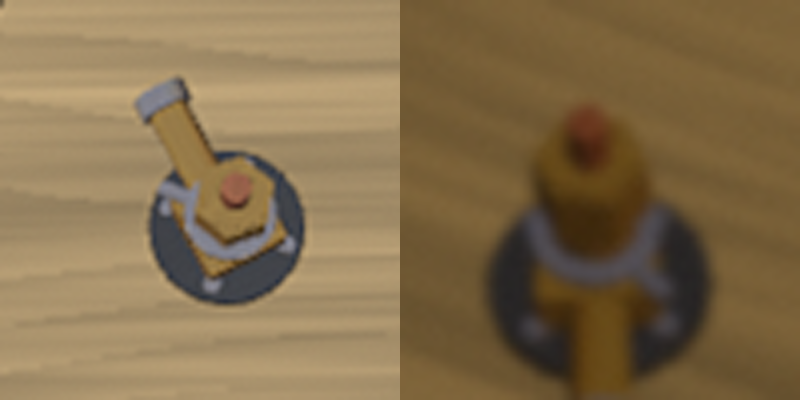

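From the top view the tongue turned 126.6° → 65.8°, which is 60.8°, one flat. Now to take the spanner back to its rest.

Call:
carry_out(steps=[[[0, 0, -0.05], 0, 0.8], [[0, 0, -0.1], 0, 0.8], [[0, 0, -0.1], 0, 0.8], [[0, 0, -0.1], 0, 0.8]])

```text
time: 22.1
tool_pos: [0.3712, -0.2366, 0.149]
ee_rot: [-3.14, 0.002, -0.383]
wrist_force: [-0.1, 0.3, -4.7]
width: 0.0155
finger_force: 30.0
```

```bash
python3 -c "
from h import *
goto(.5549,.1952,.15,56.66)"
```

```text
shift [ 8.800e-03 -4.691e-01 -2.000e-04] roll -7.863 t 22.1 tcp [ 0.3712 -0.2366  0.149 ] yaw -21.97
```

Call:
carry_out(steps=[[[0.009, -0.469, 0], -7.86, 0.8], [[0.009, -0.469, 0], -7.86, 0.8], [[0.009, -0.469, 0], -7.86, 0.8], [[0.009, -0.469, 0], -7.86, 0.8], [[0.009, -0.469, 0], -7.86, 0.8], [[0.009, -0.469, 0], -7.86, 0.8], [[0.009, -0.469, 0], -7.86, 0.8], [[0.009, -0.469, 0], -7.86, 0.8], [[0.009, -0.469, 0], -7.86, 0.8], [[0.009, -0.469, 0], -7.86, 0.8]])

```text
time: 23.35
tool_pos: [0.5544, 0.1926, 0.1478]
ee_rot: [-3.138, 0.004, 0.987]
wrist_force: [0.0, -0.9, -3.7]
width: 0.0156
finger_force: 30.0
```

Call:
carry_out(steps=[[[0, 0, 0], 0, 0.8], [[0, 0, 0], 0, 0.8], [[0, 0, 0], 0, 0.8]])

```text
time: 23.72
tool_pos: [0.556, 0.1924, 0.1507]
ee_rot: [3.141, -0.0, 0.986]
wrist_force: [0.9, -0.1, -4.1]
width: 0.0157
finger_force: 30.0
```

```bash
python3 st.py; python3 -c "
from h import *
goto(.5549,.1952,.0105,56.66)"
```

```text
t 23.73 yaw 56.49 [0.556  0.1924 0.1507] T [ 0.006 -0.057 -0.005] F [ 0.85 -0.08 -4.08] w 0.0157 g 29.99672144651413 tau6 0.0 q [ 0.237  0.188  1.366 -0.     1.587  0.822]
nut along,toolY (-0.2676, 0.1811) F tool (0.4071, 0.7556)
shift [ 0.0017 -0.0025  0.1402] roll -0.017 t 23.725 tcp [0.556  0.1924 0.1507] yaw 56.49
```

Call:
carry_out(steps=[[[0.0015, -0.002, 0.05], 0, 0.8], [[0.0015, -0.002, 0.1], 0, 0.8], [[0.0015, -0.002, 0.125], 0, 0.8], [[0.0015, -0.002, 0.132], 0, 0.8], [[0.0015, -0.002, 0.132], 0, 0.8], [[0.0015, -0.002, 0.132], 0, 0.8], [[0.0015, -0.002, 0.132], 0, 0.8]])

```text
time: 24.6
tool_pos: [0.5563, 0.1956, 0.0202]
ee_rot: [3.139, -0.002, 0.987]
wrist_force: [0.6, -0.1, -2.7]
width: 0.0156
finger_force: 30.0
```

```bash
python3 st.py; python3 -c "
from h import *
goto(.5549,.1952,.0098,56.66)"
```

```text
t 24.6 yaw 56.56 [0.5563 0.1956 0.0202] T [-0.044 -0.035 -0.005] F [ 0.57 -0.06 -2.65] w 0.0156 g 29.996752738952637 tau6 0.0 q [ 0.242  0.277  1.527 -0.     1.334  0.826]
nut along,toolY (-0.2707, 0.1823) F tool (0.2694, 0.5102)
shift [-0.0012 -0.001   0.0104] roll -0.01 t 24.6 tcp [0.5563 0.1956 0.0202] yaw 56.56
```

Call:
carry_out(steps=[[[0, 0, 0.004], 0, 0.8], [[0, 0, 0.006], 0, 0.8], [[0, 0, 0.008], 0, 0.8], [[0, 0, 0.008], 0, 0.8]])

```text
time: 25.1
tool_pos: [0.5551, 0.1953, 0.0103]
ee_rot: [-3.141, 0.0, 0.987]
wrist_force: [-0.1, 0.1, -3.2]
width: 0.0161
finger_force: 30.0
```

```bash
python3 st.py
```

```text
t 25.1 yaw 56.56 [0.5551 0.1953 0.0103] T [-0.007 -0.064  0.012] F [-0.09  0.14 -3.16] w 0.0161 g 29.996725022792816 tau6 -0.001 q [ 0.242  0.287  1.536 -0.     1.319  0.826]
nut along,toolY (-0.2697, 0.1832) F tool (0.0614, -0.1527)
```

Not in contact yet, so one more mm, then release.

Call:
carry_out(steps=[[[0, 0, 0.001], 0, 0.8], [[0, 0, 0.0015], 0, 0.8], [[0, 0, 0.0015], 0, 0.8]])

```text
time: 25.48
tool_pos: [0.5553, 0.1953, 0.0097]
ee_rot: [3.141, -0.0, 0.987]
wrist_force: [-3.5, -1.6, 1.9]
width: 0.0157
finger_force: 30.0
```

```bash
python3 st.py
```

```text
t 25.48 yaw 56.56 [0.5553 0.1953 0.0097] T [-0.065  0.305  0.038] F [-3.46 -1.62  1.85] w 0.0157 g 29.99826192855835 tau6 0.028 q [ 0.242  0.287  1.537 -0.     1.317  0.826]
nut along,toolY (-0.2698, 0.183) F tool (-3.2632, -1.9966)
```

It's resting on the battens. I'll open the fingers, lift, then retreat.

Call:
carry_out(steps=[[[0, 0, 0], 0, 0.6], [[0, 0, 0], 0, 0.3], [[0, 0, 0], 0, 0.0], [[0, 0, 0], 0, 0.0], [[0, 0, -0.05], 0, 0.0], [[0, 0, -0.11], 0, 0.0], [[-0.1, 0, -0.17], 0, 0.0], [[-0.16, 0, -0.2], 0, 0.0], [[-0.16, 0, -0.2], 0, 0.0], [[-0.16, 0, -0.2], 0, 0.0]])

```text
time: 26.72
tool_pos: [0.4675, 0.06, 0.2125]
ee_rot: [3.135, -0.004, 0.983]
wrist_force: [0.6, -0.4, 0.9]
width: 0.0466
finger_force: 0.0
```

```bash
python3 st.py; python3 - <<'E'
from h import *
t=snap('top');snap('scene')
cv2.imwrite('pics/f.png',t['image'][100:400,60:560][...,::-1])
from tong import tongue
print(tongue(t,np.array([.5573,-.1305])))
E
```

```text
t 26.73 yaw 56.34 [0.4675 0.06   0.2125] T [-0.041  0.009  0.044] F [ 0.56 -0.43  0.86] w 0.0466 g 0.0 tau6 -0.146 q [ 8.000e-03 -9.600e-02  1.540e+00 -1.000e-03  1.691e+00  5.950e-01]
nut along,toolY (-0.1078, 0.1821) F tool (-0.0466, 0.7055)
(15, np.float64(65.9), np.float64(0.998), array([61., 61., 62., 63., 63., 64., 65., 66., 66., 67., 68., 69., 70.,
       72., 72.]))
```

View pics/f.png

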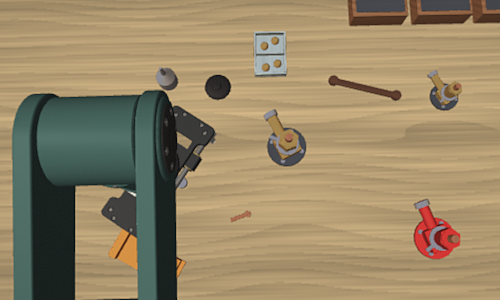

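The bystanders are undisturbed and the tongue is steady at 65.9°. The arm hides the spanner here, so I'll check it numerically from the scene view.

```bash
python3 - <<'E'
from h import *
s=load('scene');P=cloud(s);C=s['image'].astype(int);m=np.zeros((480,640),bool);m[235:330,370:490]=1
m&=(P[...,2]>.02)&(P[...,2]<.06)&(C[...,2]>C[...,0]-5);v,u=np.nonzero(m)
w=np.array([ray(s,a,b,.036)[:2] for a,b in zip(u,v)]);d=np.array([.545,.839]);x=w@d
q=w[(x<x.min()+.15)&(x>x.min()+.03)];dd=np.linalg.svd(q-q.mean(0),full_matrices=False)[2][0];d=dd*np.sign(dd@d);n=np.array([-d[1],d[0]]);x=w@d
print(len(w),'len',np.ptp(x),'grip',d*((x.max()+x.min())/2-.005)+n*(q.mean(0)@n),np.degrees(np.arctan2(d[1],d[0])),np.percentile(P[m][:,2],[5,50,95]))
E
```

```text
551 len 0.22318270500063164 grip [0.5420783  0.17105384] 56.9308599348407 [0.03248427 0.03539037 0.0383908 ]
```

The spanner is back to within about 1 mm, level and at its original height.

Call:
carry_out(steps=[[[0, 0, 0], 0, 0], [[0, 0, 0], 0, 0], [[0, 0, 0], 0, 0], [[0, 0, 0], 0, 0]])

```text
time: 27.32
tool_pos: [0.467, 0.0622, 0.2085]
ee_rot: [-3.141, 0.001, 0.988]
wrist_force: [0.6, 1.2, -0.9]
width: 0.047
finger_force: 0.0
```

```bash
python3 -c "
from bench import robot
print(robot.close_job())"
```

```text
the job is handed in; nothing more can be done
None
```

The job is handed in: I ran the nut finger-tight at about 0.24 N m, turned it one flat further with the spanner (the tongue moved about 61°), and laid the spanner back on its rest within about 1 mm of where it started, at 27.3 s on the robot's clock.

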